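Put the short jar away past the sprung flap

TASK

Take the shortest of the three jars out of the bamboo rack and put it away in the tilted white keeper bin: push in the bin's sprung flap and slide the jar past it foot first, all the way down until its foot rests against the end wall, so that the flap springs fully shut behind it. Leave the two tall jars standing in the rack, and the cup and the glass lid where they are.

Things in the scene. Friction and masses are not known exactly. Their poses are not given: they have to be found in the camera images.
- jar: the short jar: a round glass jar with a flat aluminium screw lid, 36 mm in diameter over its whole height (lid too), 60 mm tall, about 90 g, standing in one of the rack's three bays. Origin: centre of its underside (foot); z runs up its axis to the lid.
- jar_tall_a: a tall glass jar with an aluminium lid, 40 mm in diameter, 80 mm tall, standing in another bay; stays. Origin: centre of its underside.
- jar_tall_b: a second tall jar, the same size, in the remaining bay; stays. Origin: centre of its underside.
- rack: fixed slotted bamboo rack, 65 mm (x) by 236 mm (y), with three bays in a row along y at y = -70, 0 and 70 mm (any jar in any bay). The jars stand on its slats, 12 mm above its underside; the rails around the bays rise to 27 mm. Origin: centre of its underside.
- throat: fixed tilted housing of the white keeper bin: a straight box duct. Origin: centre of its open mouth, 145 mm above the ledge. z points straight out of the mouth, 35 degrees from vertical, up and to the robot's left, so things go in along -z; x runs up the mouth's slope to the flap's hinge; y is level, across. Inside: y -70 to 70 mm, x -27 (sloping floor) to 33 mm (clear cover); outside 153 mm wide.
- end_wall (a point): middle of the inner end wall of the bin, at throat z = -114 mm, where the jar's foot must come to rest. The sloping floor leading to it is lined with grippy rubber on which a jar does NOT slide down by itself: let go of half way, it stays and must be pushed on. Nothing stands above or in front of the mouth.
- flap (a joint): angle of the bin's flap in rad: 0 is shut (fills the mouth), 1.6 fully pushed in. Plate hinged along the mouth's upper edge (throat x = 27, z = -2 mm); swings only inward, against a spring that shuts it: about 0.6 N at its free edge when shut, 1.5 N when wide open (more nearer the hinge). It can shut behind the jar only when the whole jar is deeper than about 50 mm.
- flap_edge (a point): middle of the free lower edge of the aluminium flap (51 mm long from hinge to edge, 132 mm wide, 3 mm thick); in the mouth's plane when shut.
- cup: blue plastic snack cup with a white flip-top lid, 74 mm in diameter, 74 mm tall, loose on the ledge; stays. Origin: centre of its underside.
- glass_lid: round glass pot lid with a steel knob, 90 mm in diameter, 28 mm tall with the knob, loose on the ledge; stays. Origin: centre of its underside.
Things that resemble listed ones, but are neither listed nor needed, are in the scene too. Of the things shaped like the part that bears throat, the white one is meant. Leave any turquoise look-alike of the jar alone.

How it is judged (in metres and radians):
On the way, in this order (a step that is already met when the one before it is completed fails the run):
1. the short jar is lifted clear of the rack (z of jar in the frame of rack above 0.05 m), for 0.1 s.
2. the flap is held open with the jar's foot past it (value of joint flap above 0.6 rad and z of jar in the frame of throat below -0.04 m and x of jar in the frame of throat between -0.027 and 0.03 m and y of jar in the frame of throat between -0.07 and 0.07 m), for 0.2 s.
At the end, for the whole second after the job is handed in: The short jar lies at rest in the keeper bin, its foot within 7 mm of the end wall; the flap is shut (under 0.06 rad); both tall jars, the cup and the glass lid are upright and within 30 mm of where they began (z of jar in the frame of throat below -0.107 m and x of jar in the frame of throat between -0.027 and 0.03 m and y of jar in the frame of throat between -0.07 and 0.07 m and value of joint flap below 0.06 rad and linear speed of jar below 0.02 m/s and angle between each of jar_tall_a, jar_tall_b, cup, glass_lid's own z axis and vertical below 0.2 rad and distance of each of jar_tall_a, jar_tall_b, cup, glass_lid from where it was at the start of the episode below 0.03 m); the robot touches nothing.
It fails at once if a tall jar, the cup or the glass lid is knocked over or shoved away (angle between any of jar_tall_a, jar_tall_b, cup, glass_lid's own z axis and vertical above 0.5 rad or distance of any of jar_tall_a, jar_tall_b, cup, glass_lid from where it was at the start of the episode above 0.04 m).
It also fails if it takes over 45 s, if anything falls off the work surface, if the arm or the gripper's body presses on something with over 40 N, if the wrist force passes 120 N, or if a joint passes its speed limit or range.

ROBOT

A 6-joint arm with a two-finger parallel gripper is mounted at the origin on the work surface. World frame = base frame: x ahead of the robot, y to its left, z up, the work surface at z = 0. Lengths are in mm, angles in rad, forces in N, time in s.
With the tool pointing down it reaches from about 300 to 775 mm from the base axis. Payload 14.6 kg.
Tool frame: the origin (TCP) lies between the finger pads; the fingertips stand 22 mm ahead of it and the grasp point (between the pads) lies 3 mm ahead of it (finger_overhang is the distance from the TCP to the fingertips, in mm); z points along the fingers, y is the direction in which the jaws open and shut (so a half turn about z gives the same grasp; the last joint's range is limited). The gripper opens to 94 mm and grips with 3 to 60 N. Pads are 16 mm wide; open, the fingers measure 119 mm over their backs; the gripper's body (75 mm by 177 mm) begins 78 mm behind the grasp point.
Start: joints at [-1.285, 0.3, 1.521, -0, 1.321, -0.067], TCP at [190.032, -516.117, 227.446] pointing down, gripper open.
Joint ranges: [-3.03, 3.03], [-0.79, 2.21], [0.23, 2.52], [-1.04, 4.18], [0, 3.07], [-2.55, 2.55]. Speed limits (rad/s): [2.22, 2.22, 2.57, 3.14, 3.14, 3.14].

INTERFACE

Orientations are given as [roll, pitch, yaw] about the fixed x, y, z axes, in that order (R = Rz(yaw) Ry(pitch) Rx(roll)).
In Python, from cell import * gives the robot as it stands.
- The arm moves only by the tool jog_arm, never from a script. Its argument "increments" is a list of rows, each a list of 7 numbers: the shift along the tool's x, y, z in cm, then the turn, a rotation vector about the tool's x, y, z in degrees, then the finger opening in cm, from 0 to 9.4. In form: [[x, y, z, wx, wy, wz, grip], ...]. A call has 1 to 20 rows; each row shifts and turns the commanded pose from where the row before left it, along the tool's axes as they then stand; what a row does not reach is not made up. A row lasts 1/8 s, in which the tool goes at most 62.5 mm and 10.7 degrees, less where a joint would pass 70% of its speed; a pose out of reach is approached as far as the arm can. A call is refused whole if a number of a shift passes 6.25 or a number of a turn 10.7, either way. A call with a gripper value outside its range is refused whole. The fingers move at their own pace and stop on an object; "squeeze" is the grip in N (left out, the last holds). Time passes only in rows, so rows that do not move let the fingers close. It gives the time, the measured TCP pose, the force and the opening at its end, in the units of the state.
- read_state(): the state, without advancing time (a new reading comes with each control period).
- camera(name): name is "scene" or "top" or "wrist"; returns a dict with "image" (480x640x3 uint8, red, green, blue), "K" (3x3 intrinsics, pixels), "rvec" (rotation vector, rad) and "tvec" (3), from world to camera coordinates, as OpenCV has them. Camera axes: x right, y down, z forward; pixel columns grow to the right and rows downward; lengths in mm; the calibration is good to about 2 mm. A picture is of the moment at which its call begins. There is no depth.
- sign_off(): hands the job in, once; it reports no verdict.
Trained networks look in a picture, given as the dict that the camera call returned (one of the last four; its "shot" number tells which), for a name from the list of things; names that differ only in an ending like _2 or _b are one class to them, and where a whole thing is asked for, a point or a joint stands for the part that bears it (a point fixed in the world has none). Each returns a list of dicts, best first, with "conf" (0 to 1); they miss things now and then, are a little off and sometimes report something else, mostly with a low value. They report only what shows in the picture. A call takes as long as a camera call. They do not tell look-alikes from the thing itself.
- recognise(picture, name): "centre" ([x, y, z] in mm, in the coordinates of the camera as it stood for that picture, good to about 4 mm: the middle of the surface that is visible of it).
- regions_of(picture, name): "mask" (480x640 bool, what is visible of it).
The state is a dict: "clock": time; "joints": joint angles; "qd": joint speeds; "effort": joint torques, N m; "eef_pos": TCP position; "eef_rot": TCP orientation; "wrist_force": force on the tool from outside, world axes, zero at the start; "moment": the same for the moment, N m; "finger_gap": finger opening in mm.
Only numpy, scipy, OpenCV 4.12 (cv2) and the standard library are available. Lean on these libraries where they do the work, as an engineer would, in place of code of your own. Each camera call takes 0.05 s, during which the arm holds its last target.

## Working session

There is one attempt and no reset: what is moved stays moved. The work goes in short steps, Python scripts to look and compute and a tool call to move; the robot and the scene stay as the last step left them, time stands still between calls to the robot, and variables do not carry over. Pictures are saved under pics/ and viewed, and the job is handed in when it is done.

Besides the shell and the picture viewer there is one more tool, called after "Call:" by a JSON object that holds its "name" and its "arguments", one argument or row to a line. jog_arm: Moves the arm, as the interface text tells. Its arguments: {"type":"object","properties":{"increments":{"type":"array"},"squeeze":{"type":"number"}},"required":["increments"]}

```bash
ls; mkdir -p pics; python3 - <<'E'
from cell import *
import cv2
s=read_state();print(s)
for n in["scene","top"]:
    c=camera(n);cv2.imwrite(f"pics/{n}0.png",c["image"][:,:,::-1]);print(n,c["K"],c["rvec"],c["tvec"])
E
```

```text
pics
{'clock': 0.0, 'joints': array([-1.28461382e+00,  3.00474752e-01,  1.52159473e+00, -3.12549222e-05,
        1.32069919e+00, -6.66334506e-02]), 'qd': array([ 0.0003821 ,  0.00186347, -0.00078961,  0.00104972, -0.0002215 ,
        0.00060576]), 'effort': array([ 2.66431867e-03, -5.31801867e+01, -3.52738202e+01,  7.09397555e-02,
        2.43992714e-02, -8.99324527e-05]), 'eef_pos': array([ 189.95194902, -515.89779431,  226.87854044]), 'eef_rot': array([-3.14041723e+00, -4.80976351e-05,  3.52823679e-01]), 'wrist_force': array([-0.86017055,  0.05443117, -0.5627094 ]), 'moment': array([ 0.01801161, -0.01955601,  0.0155203 ]), 'finger_gap': 93.87231755543908}
scene [[445.57079139   0.         324.82136612]
 [  0.         445.57079139 239.09014483]
 [  0.           0.           1.        ]] [ 1.80886033  1.92409392 -0.62936771] [  82.41731284 -320.77448063 1338.73652711]
top [[594.00971066   0.         319.89696218]
 [  0.         594.00971066 225.16613117]
 [  0.           0.           1.        ]] [ 2.14159089 -2.073876    0.2224738 ] [ -70.47157908  497.28468799 1540.80142245]
```

View pics/scene0.png

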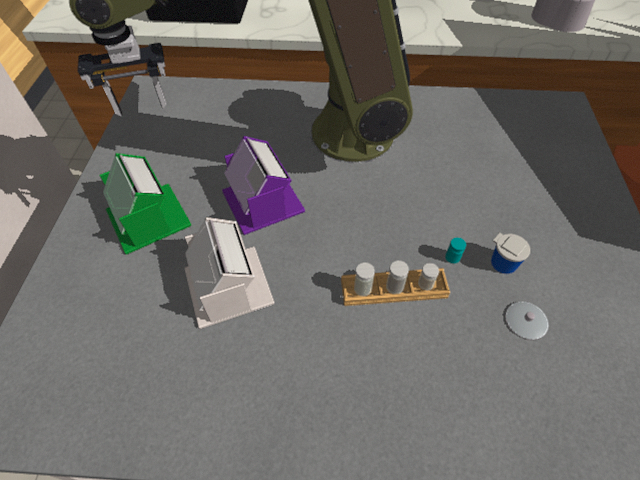

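View pics/top0.png

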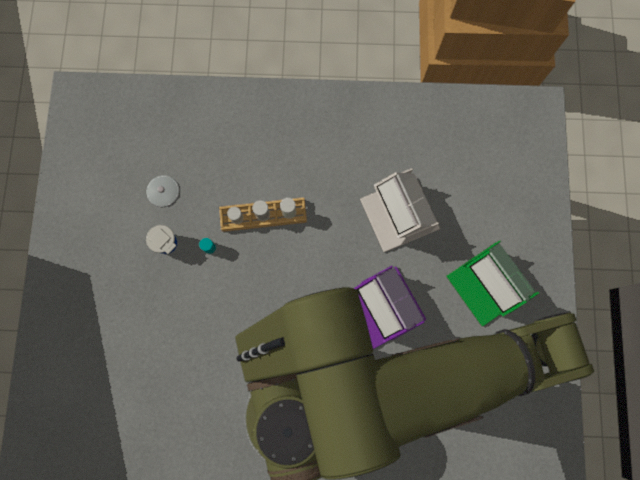

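The scene picture shows the rack at about (396,285). Two tall jars stand at (364,279) and (398,277), and a shorter one at (430,276). A turquoise look-alike is at (456,250), loose on the ledge. The white bin is at (230,270), with green and purple ones at (145,200) and (262,185). In the top view, the rack's short-jar candidate is at (234,214) and the white bin's mouth is at (398,205).

Could be mistaken for the jar: tall jars at scene (364,279) and (398,277), turquoise at (456,250). My choice is (430,276).

```bash
cat > h.py <<'E'
from cell import *
import cv2, numpy as np
from scipy.optimize import least_squares
def ext(c):
    R=cv2.Rodrigues(np.array(c["rvec"],float))[0]; t=np.array(c["tvec"],float).reshape(3); return R,t
def c2w(c,p): R,t=ext(c); return R.T@(np.array(p)-t)
def w2p(c,P):
    return cv2.projectPoints(np.array(P,float).reshape(-1,1,3),np.array(c["rvec"],float),np.array(c["tvec"],float),np.array(c["K"]),None)[0].reshape(-1,2)
def ray(c,px):
    R,t=ext(c); d=R.T@np.linalg.inv(c["K"])@np.array([px[0],px[1],1.]); return -R.T@t,d/np.linalg.norm(d)
def atz(c,px,z):
    o,d=ray(c,px); return o+d*(z-o[2])/d[2]
E
python3 - <<'E'
from h import *
np.set_printoptions(precision=1,suppress=True)
for n in["scene","top"]:
    c=camera(n)
    for nm in["jar","jar_tall_a","rack","throat","flap","cup","glass_lid"]:
        for r in recognise(c,nm)[:4]:
            w=c2w(c,r["centre"]);print(n,nm,round(r["conf"],2),w,w2p(c,w)[0])
    im=c["image"][:,:,::-1]
    if n=="scene":
        a=im[235:315,330:475];b=im[205:340,170:290]
    else: a=im[180:260,190:320];b=im[155:260,345:450]
    a=cv2.resize(a,(800,int(800*a.shape[0]/a.shape[1])),interpolation=cv2.INTER_CUBIC)
    s=5.5; b=cv2.resize(b,None,fx=600/b.shape[0],fy=600/b.shape[0],interpolation=cv2.INTER_CUBIC)
    cv2.imwrite(f"pics/{n}_jar.png",a);cv2.imwrite(f"pics/{n}_bin.png",b)
E
```

```text
scene jar 0.93 [535.9 181.   67.6] [431.2 276.3]
scene jar 0.93 [451.5 244.9  53.2] [455.2 249.5]
scene jar_tall_a 0.8 [557.5  30.2  78.5] [361.4 278.6]
scene jar_tall_a 0.55 [543.8 101.5  79.9] [395.  274.5]
scene rack 0.8 [549.  101.3  15.2] [391.4 291.6]
scene throat 0.96 [ 378.  -511.2  133.6] [129.1 187.1]
scene throat 0.72 [ 303.  -238.3  131.3] [251.7 169.7]
scene throat 0.71 [ 557.6 -270.4  132.1] [216.4 257.4]
scene flap 0.8 [ 282.4 -204.1  148.6] [266.4 158.9]
scene flap 0.62 [ 542.9 -244.9  145.5] [229.  248.4]
scene flap 0.16 [543.9 101.   79.8] [394.8 274.5]
scene cup 0.64 [461.  359.7  68.1] [508.9 251.8]
scene cup 0.45 [ 543.9 -243.7  151.4] [228.9 247.2]
scene cup 0.4 [ 558.9 -270.2  139.2] [215.7 256. ]
scene glass_lid 0.76 [602.8 390.2   7.4] [525.7 322.4]
scene glass_lid 0.21 [460.5 359.6  69.6] [509.  251.2]
scene glass_lid 0.17 [548.8 100.   14.6] [390.8 291.6]
top jar 0.59 [512.6 172.9  72.9] [234.6 216. ]
top jar 0.5 [429.4 244.8  61. ] [206.1 246.8]
top jar_tall_a 0.81 [530.7 102.7  92.2] [260.6 208.5]
top jar_tall_a 0.65 [535.3  33.9  88.9] [286.9 207.9]
top rack 0.63 [524.9 108.   10.9] [261.4 217.5]
top throat 0.92 [ 541.3 -265.   140.1] [402.9 204.5]
top throat 0.91 [ 287.1 -230.3  140.9] [388.5 304.1]
top throat 0.68 [ 355.  -507.2  138.1] [500.  280.4]
top flap 0.87 [ 537.2 -250.2  146.7] [397.4 205.3]
top flap 0.81 [ 273.6 -209.5  149.8] [380.4 309.1]
top flap 0.7 [ 344.4 -493.4  148. ] [495.7 284. ]
top cup 0.75 [443.7 366.3  62.8] [160.7 239.9]
top cup 0.46 [ 542.9 -247.8  148.4] [396.5 202.9]
top glass_lid 0.6 [591.1 389.3  11.9] [161.9 191.1]
top glass_lid 0.55 [ 548.1 -267.6  139.3] [403.9 202. ]
```

View pics/scene_jar.png

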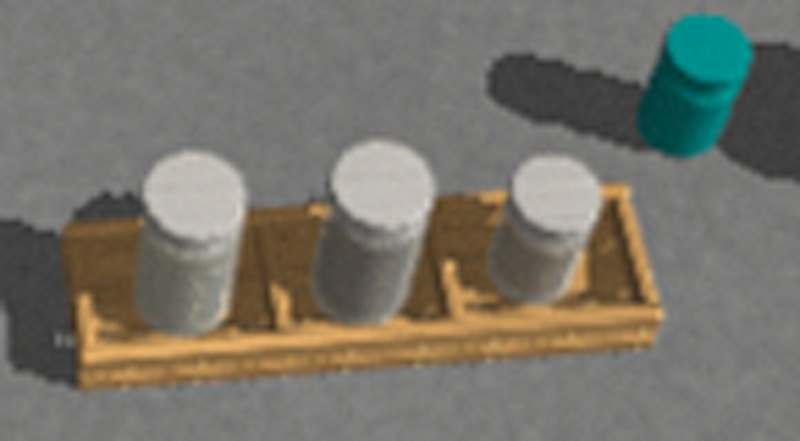

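View pics/top_jar.png

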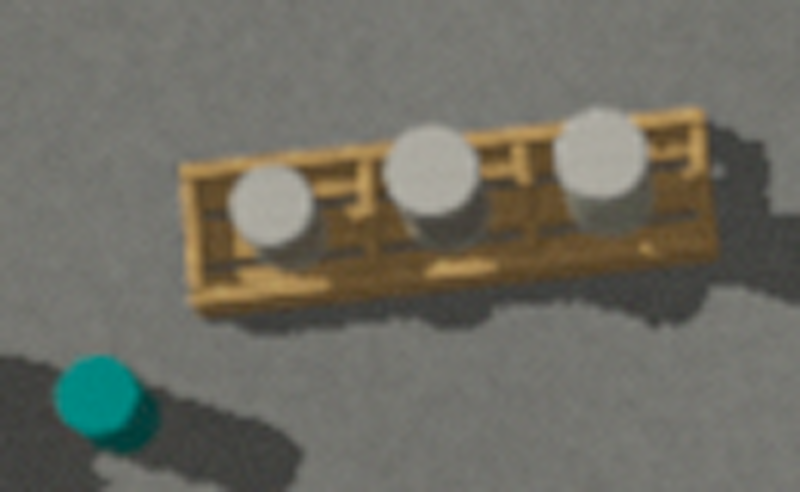

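View pics/scene_bin.png

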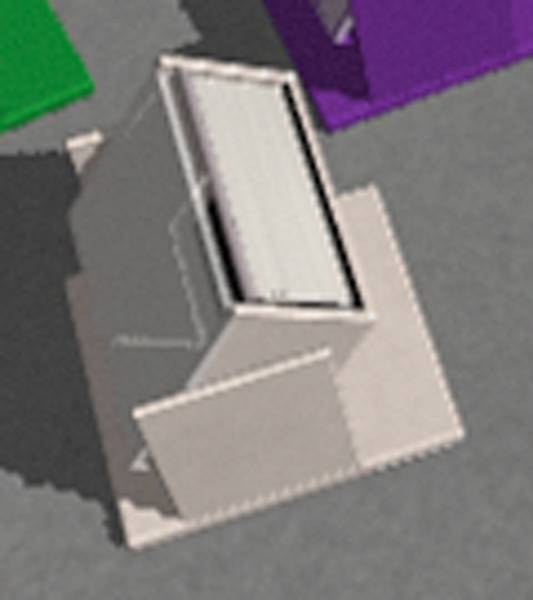

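View pics/top_bin.png

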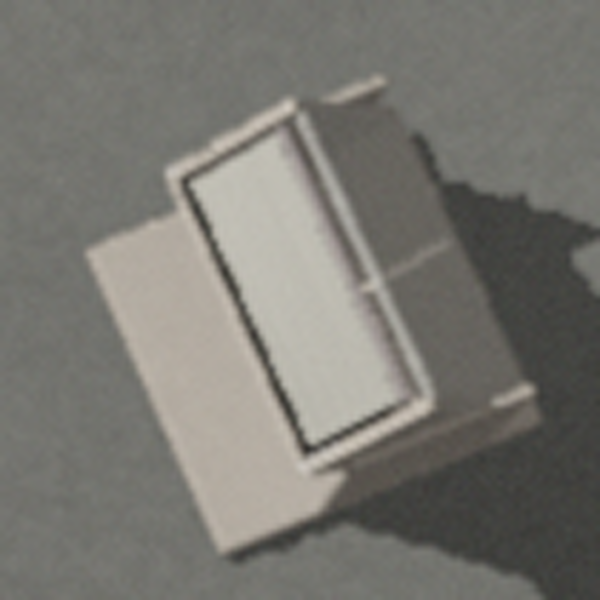

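```bash
cat > fit.py <<'E'
from h import *
np.set_printoptions(precision=2,suppress=True)
S=camera("scene");T=camera("top")
print("jar top",atz(T,(190+272/6.154,180+206/6.154),72),"scene",atz(S,(330+556/5.517,235+193/5.517),72))
for a,b in [((432,170),(388,190)),((601,153),(195,195))]:
    print("tall",atz(T,(190+a[0]/6.154,180+a[1]/6.154),92),atz(S,(330+b[0]/5.517,235+b[1]/5.517),92))
tp=np.array([(170,172),(306,472),(298,100),(432,405)])/5.714+[345,155]
sp=np.array([(370,318),(297,75),(236,306),(162,60)])/4.444+[170,205]
def frame(X,Y,az):
    t=np.radians(35);z=np.array([np.sin(t)*np.cos(az),np.sin(t)*np.sin(az),np.cos(t)])
    x=np.array([-np.cos(t)*np.cos(az),-np.cos(t)*np.sin(az),np.sin(t)]);y=np.cross(z,x)
    return np.c_[x,y,z],np.array([X,Y,145.])
def pts(p,sel):
    R,o=frame(*p[:3]);out=[]
    yf=1 if R[0,1]>0 else -1
    for x in(p[3],p[4]):
        for s in(1,-1): out.append(o+R@[x,s*yf*76.5,0])
    return np.array(out)
def res(p,w=(1,1)): 
    P=pts(p,0);return np.r_[w[0]*(w2p(T,P)-tp).ravel(),w[1]*(w2p(S,P)-sp).ravel()]
for w in[(1,1),(1,0),(0,1)]:
    r=least_squares(lambda p:res(p,w),[540,-250,np.radians(113),-31,37]);print(w,r.x,np.degrees(r.x[2]),"cost",r.cost)
    print(r.fun.reshape(-1,2))
E
python3 fit.py
```

```text
jar top [519.7  174.44  72.  ] scene [522.66 180.34  72.  ]
tall [533.07 103.92  92.  ] [538.13 111.34  92.  ]
tall [542.89  31.98  92.  ] [544.93  37.43  92.  ]
(1, 1) [ 537.72 -248.41    1.99  -36.25   32.42] 114.09203527418913 cost 12.642458002292798
[[-1.5  -0.2 ]
 [-1.52  0.8 ]
 [-2.21  0.03]
 [-0.89  1.14]
 [-0.38  0.67]
 [-2.13 -0.54]
 [-1.48  1.52]
 [-1.03 -1.44]]
(1, 0) [ 565.   -296.82    1.99  -91.36  -20.87] 114.00155601955441 cost 0.26063157737692955
[[ 0.23 -0.08]
 [-0.34 -0.17]
 [-0.32  0.12]
 [ 0.43  0.12]
 [-0.    0.  ]
 [-0.    0.  ]
 [-0.    0.  ]
 [-0.    0.  ]]
(0, 1) [ 534.55 -293.01    1.99  -88.74  -17.41] 114.01314264053835 cost 0.9104564250058095
[[-0.    0.  ]
 [-0.    0.  ]
 [-0.    0.  ]
 [ 0.    0.  ]
 [ 0.51 -0.41]
 [-0.58  0.46]
 [-0.49  0.36]
 [ 0.56 -0.42]]
```

Call:
{"name": "jog_arm", "arguments": {
  "increments": [
    [0, 0, -1, 0, 0, -9.9, 9.4],
    [0, 0, -1, 0, 0, -9.9, 9.4],
    [0, 0, -1, 0, 0, -9.9, 9.4],
    [0, 0, -1, 0, 0, -9.9, 9.4],
    [0, 0, 0, 0, 0, -9.9, 9.4],
    [0, 0, 0, 0, 0, -9.9, 9.4],
    [0, 0, 0, 0, 0, -9.9, 9.4],
    [0, 0, 0, 0, 0, -9.9, 9.4]
  ]
}}

```text
clock: 2.0
eef_pos: [190.0, -516.1, 267.4]
eef_rot: [-3.142, -0.0, 1.741]
wrist_force: [-0.6, 0.1, 1.0]
finger_gap: 94.1
```

Call:
{"name": "jog_arm", "arguments": {
  "increments": [
    [4.2, 2.93, 0, 0, 0, 0, 6],
    [4.2, 2.93, 0, 0, 0, 0, 6],
    [4.2, 2.93, 0, 0, 0, 0, 6],
    [4.2, 2.93, 0, 0, 0, 0, 6],
    [4.2, 2.93, 0, 0, 0, 0, 6],
    [4.2, 2.93, 0, 0, 0, 0, 6],
    [4.2, 2.93, 0, 0, 0, 0, 6],
    [4.2, 2.93, 0, 0, 0, 0, 6],
    [4.2, 2.93, 0, 0, 0, 0, 6],
    [4.2, 2.93, 0, 0, 0, 0, 6],
    [4.2, 2.93, 0, 0, 0, 0, 6],
    [4.2, 2.93, 0, 0, 0, 0, 6],
    [4.2, 2.93, 0, 0, 0, 0, 6],
    [4.2, 2.93, 0, 0, 0, 0, 6],
    [4.2, 2.93, 0, 0, 0, 0, 6],
    [0, 0, 0, 0, 0, 0, 6],
    [0, 0, 0, 0, 0, 0, 6]
  ]
}}

```text
clock: 4.12
eef_pos: [520.3, 176.9, 267.3]
eef_rot: [-3.141, 0.0, 1.735]
wrist_force: [1.3, -0.3, 0.1]
finger_gap: 60.0
```

```bash
python3 - <<'E'
from h import *
np.set_printoptions(precision=3,suppress=True)
s=read_state();print(s["clock"],s["joints"],s["eef_pos"],s["eef_rot"],s["finger_gap"],s["wrist_force"])
c=camera("wrist");cv2.imwrite("pics/w1.png",c["image"][:,:,::-1])
R,t=ext(c);print(c["K"],"campos",-R.T@t,R)
for r in recognise(c,"jar")[:4]: w=c2w(c,r["centre"]);print(r["conf"],w,w2p(c,w))
for r in recognise(c,"jar_tall_a")[:4]: w=c2w(c,r["centre"]);print(r["conf"],w,w2p(c,w))
E
```

```text
4.125 [ 0.261  0.272  1.464 -0.     1.406  0.097] [520.335 176.894 267.276] [-3.141  0.     1.735] 60.025318989914034 [ 1.269 -0.292  0.132]
[[382.634   0.    313.425]
 [  0.    382.634 246.382]
 [  0.      0.      1.   ]] campos [510.042 244.383 424.57 ] [[ 0.987  0.163 -0.002]
 [ 0.159 -0.959  0.236]
 [ 0.037 -0.233 -0.972]]
0.94 [520.258 183.546  73.613] [[314.178 221.741]]
0.84 [438.751 251.403  61.43 ] [[238.127 132.448]]
0.81 [542.223  56.879  52.768] [[315.026 337.849]]
0.59 [531.729 115.732  94.231] [[314.404 299.459]]
```

View pics/w1.png

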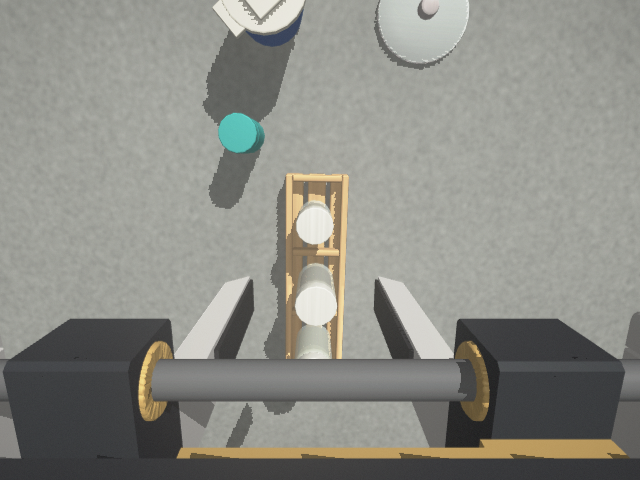

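The wrist view shows the short jar's lid at (314,224) in the end bay. The next tall jar is at (316,303), the turquoise one at (238,132), and the fingers straddle the rack's axis.

```bash
python3 - <<'E'
from h import *
np.set_printoptions(precision=1,suppress=True)
c=camera("wrist")
im=c["image"][170:345,270:360];cv2.imwrite("pics/w1c.png",cv2.resize(im,None,fx=4.4,fy=3.4,interpolation=cv2.INTER_CUBIC)[:,:,::-1][:600])
for r in regions_of(c,"jar")[:3]:
    m=r["mask"].astype(np.uint8);y,x=np.where(m);print(r["conf"],x.min(),x.max(),y.min(),y.max(),x.mean(),y.mean())
print(atz(c,(314.5,224.5),72),atz(c,(316,304),92))
# tool-frame test of projected circle
from math import *
for P,z,r in(((520,177),72,18),):
    for dx,dy in((0,0),):pass
P=atz(c,(314.5,224.5),72)
print(w2p(c,[[P[0]+18*cos(a),P[1]+18*sin(a),72] for a in np.arange(0,6.28,pi/2)+.16]))
E
```

```text
0.85 296 333 200 243 314.16511627906976 221.95271317829457
0.55 218 264 112 153 240.49444081098758 133.1308044473512
[521.3 180.1  72. ] [534.3 109.9  92. ]
[[333.7 224.6]
 [314.6 205.3]
 [295.3 224.4]
 [314.4 243.2]]
```

View pics/w1c.png

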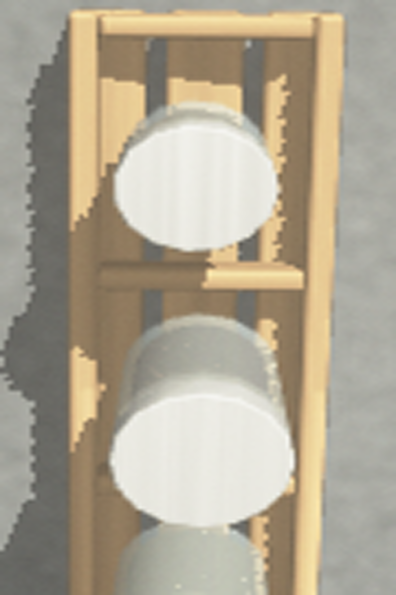

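Call:
{"name": "jog_arm", "arguments": {
  "increments": [
    [0.14, 0.12, 3.4, 0, 0, 0, 6],
    [0, 0, 3.4, 0, 0, 0, 6],
    [0, 0, 3.4, 0, 0, 0, 6],
    [0, 0, 3.4, 0, 0, 0, 6],
    [0, 0, 3.4, 0, 0, 0, 6],
    [0, 0, 3.4, 0, 0, 0, 6],
    [0, 0, 0, 0, 0, 0, 6],
    [0, 0, 0, 0, 0, 0, 3],
    [0, 0, 0, 0, 0, 0, 3],
    [0, 0, 0, 0, 0, 0, 3],
    [0, 0, 0, 0, 0, 0, 3],
    [0, 0, 0, 0, 0, 0, 3]
  ],
  "squeeze": 25
}}

```text
clock: 5.88
eef_pos: [522.0, 179.0, 64.6]
eef_rot: [3.14, -0.0, 1.735]
wrist_force: [-2.5, -0.2, 7.5]
finger_gap: 35.6
```

Call:
{"name": "jog_arm", "arguments": {
  "increments": [
    [0, 0, -1, 0, 0, 0, 3],
    [0, 0, -3, 0, 0, 0, 3],
    [0, 0, -5, 0, 0, 0, 3],
    [0, 0, -5, 0, 0, 0, 3],
    [0, 0, -5, 0, 0, 0, 3],
    [0, 0, -5, 0, 0, 0, 3],
    [0, 0, 0, 0, 0, 0, 3]
  ]
}}

```text
clock: 6.75
eef_pos: [522.2, 179.1, 307.9]
eef_rot: [3.135, -0.001, 1.735]
wrist_force: [-1.0, -0.1, -2.3]
finger_gap: 35.6
```

```bash
python3 - <<'E'
from h import *
np.set_printoptions(precision=3,suppress=True)
s=read_state();print(s["clock"],s["joints"],s["eef_pos"],s["eef_rot"],s["finger_gap"],s["wrist_force"])
c=camera("wrist");cv2.imwrite("pics/w2.png",c["image"][:,:,::-1])
c=camera("scene");cv2.imwrite("pics/s2.png",c["image"][:,:,::-1])
E
```

```text
6.75 [0.264 0.253 1.396 0.    1.486 0.1  ] [522.178 179.07  307.886] [ 3.135 -0.001  1.735] 35.58933417561243 [-0.979 -0.144 -2.313]
```

View pics/w2.png

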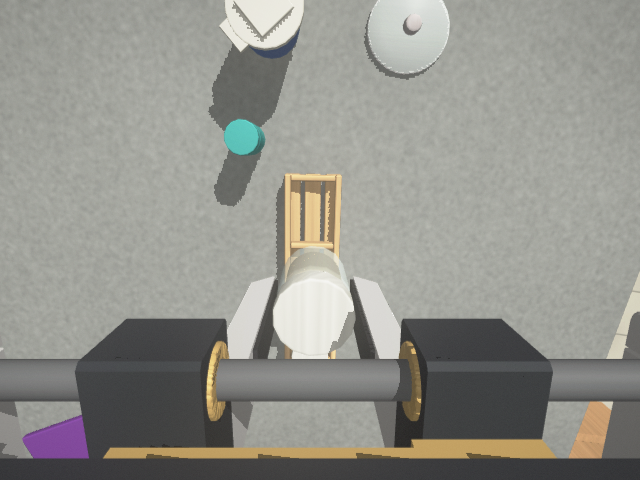

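View pics/s2.png

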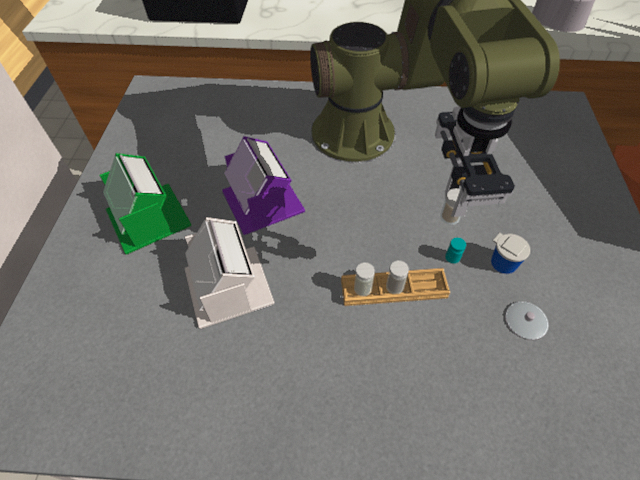

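Call:
{"name": "jog_arm", "arguments": {
  "increments": [
    [0, 0, 0, 0, 0, -7.3, 3],
    [0, 0, 0, 0, 0, -7.3, 3],
    [-4.12, -2, 0, 0, 0, 0, 3],
    [-4.12, -2, 0, 0, 0, 0, 3],
    [-4.12, -2, 0, 0, 0, 0, 3],
    [-4.12, -2, 0, 0, 0, 0, 3],
    [-4.12, -2, 0, 0, 0, 0, 3],
    [-4.12, -2, 0, 0, 0, 0, 3],
    [-4.12, -2, 0, 0, 0, 0, 3],
    [-4.12, -2, 0, 0, 0, 0, 3],
    [0, 0, 0, 0, -8.75, 0, 3],
    [0, 0, 0, 0, -8.75, 0, 3],
    [0, 0, 0, 0, -8.75, 0, 3],
    [0, 0, 0, 0, -8.75, 0, 3],
    [0, 0, 0, 0, 0, 0, 3],
    [0, 0, 0, 0, 0, 0, 3]
  ]
}}

```text
clock: 8.85
eef_pos: [509.5, -187.3, 303.0]
eef_rot: [-3.141, 0.607, 1.99]
wrist_force: [-0.6, 0.1, -1.6]
finger_gap: 35.6
```

```bash
cat > st.py <<'E'
from h import *
import sys
from scipy.spatial.transform import Rotation as Ro
np.set_printoptions(precision=3,suppress=True)
s=read_state();print(s["clock"],s["joints"],s["eef_pos"],s["eef_rot"],s["finger_gap"],s["wrist_force"])
print(Ro.from_euler("xyz",s["eef_rot"]).as_matrix())
for n in sys.argv[2:]:
    c=camera(n);cv2.imwrite(f"pics/{n}{sys.argv[1]}.png",c["image"][:,:,::-1])
E
python3 st.py 3 wrist scene
```

```text
8.85 [-0.207  0.062  1.729 -0.566  1.041 -0.412] [ 509.49  -187.325  303.007] [-3.141  0.607  1.99 ] 35.559493162114414 [-0.604  0.053 -1.626]
[[-0.334  0.914  0.232]
 [ 0.75   0.407 -0.522]
 [-0.571 -0.001 -0.821]]
```

View pics/wrist3.png

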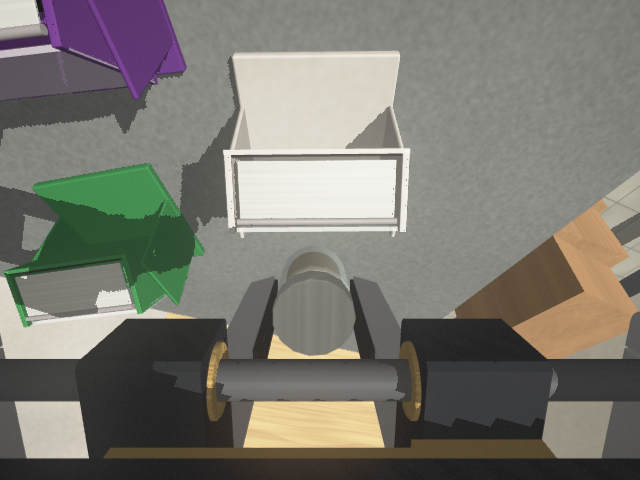

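View pics/scene3.png

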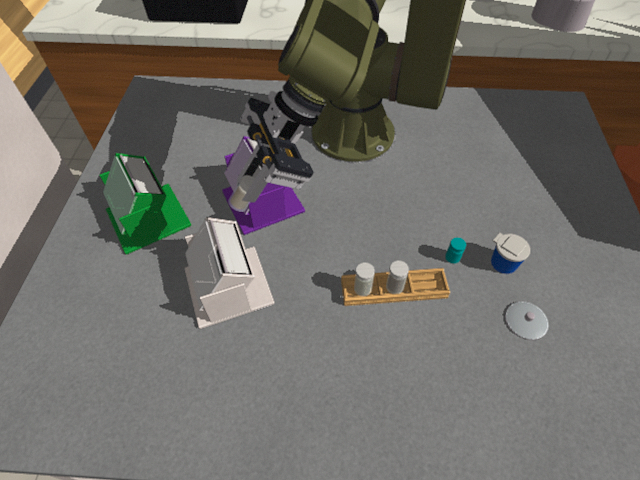

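The wrist view shows the white bin's mouth almost square on, with outer rim corners at about (224,150), (410,149), (405,232) and (230,228). The jar is in the grip at (314,305). I'll zoom in and fit the pose.

```bash
python3 - <<'E'
from h import *
c=camera("wrist")
im=c["image"][135:250,215:420];im=cv2.resize(im,(800,int(115*800/205)),interpolation=cv2.INTER_CUBIC);cv2.imwrite("pics/w3c.png",im[:,:,::-1])
E
```

```text
(no output)
```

View pics/w3c.png

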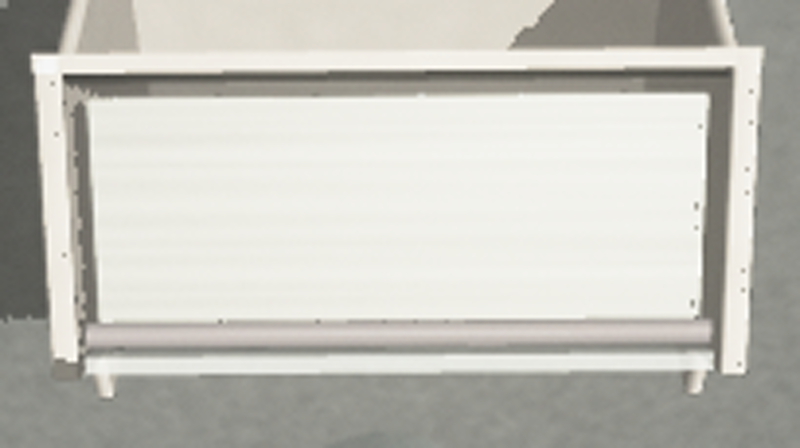

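```bash
cat > fitw.py <<'E'
from h import *
from scipy.spatial.transform import Rotation as Ro
np.set_printoptions(precision=2,suppress=True)
c=camera("wrist");s=read_state()
px=np.array([(62,70),(735,68),(32,56),(763,48),(88,95),(710,93),(85,335),(712,332)])/3.902+[215,135]
ob=np.array([(-27,-70,0),(-27,70,0),(-30.5,-76.5,0),(-30.5,76.5,0),(-24,-66,-1),(-24,66,-1),(27,-66,0),(27,66,0)],float)
def frame(X,Y,Z,az):
    t=np.radians(35);z=np.array([np.sin(t)*np.cos(az),np.sin(t)*np.sin(az),np.cos(t)])
    x=np.array([-np.cos(t)*np.cos(az),-np.cos(t)*np.sin(az),np.sin(t)]);return np.c_[x,np.cross(z,x),z],np.array([X,Y,Z])
def f(p):
    R,o=frame(*p);return (w2p(c,o+ob@R.T)-px).ravel()
for Zfix in(None,145,148):
    if Zfix is None: r=least_squares(f,[540,-250,145,1.99])
    else: r=least_squares(lambda q:f([q[0],q[1],Zfix,q[2]]),[540,-250,1.99]);
    p=r.x if Zfix is None else np.array([r.x[0],r.x[1],Zfix,r.x[2]])
    R,o=frame(*p);print(p,np.degrees(p[3]),r.cost);print(f(p).reshape(-1,2))
    q=R.T@(s["eef_pos"]-o);print("tcp in throat",q,"foot",R.T@(s["eef_pos"]+52*Ro.from_euler("xyz",s["eef_rot"]).as_matrix()[:,2]-o))
np.save("thr.npy",np.c_[R,o])
E
python3 fitw.py
```

```text
[ 536.74 -240.43  147.46    2.  ] 114.37593767145988 12.638298335228434
[[-0.24  1.4 ]
 [ 0.07  0.89]
 [-0.81  0.58]
 [ 1.18  1.51]
 [-1.54 -1.26]
 [ 1.1  -1.69]
 [ 2.2  -0.77]
 [-1.95 -0.75]]
tcp in throat [ 41.05  -3.06 161.65] foot [ 40.99  -3.28 109.65]
[ 537.44 -241.96  145.      2.  ] 114.37817739740125 15.467256999641803
[[ 0.56  1.36]
 [-0.72  0.86]
 [ 0.06  0.59]
 [ 0.31  1.51]
 [-0.79 -1.33]
 [ 0.36 -1.76]
 [ 2.89 -1.39]
 [-2.65 -1.37]]
tcp in throat [ 41.08  -3.07 164.63] foot [ 41.02  -3.29 112.63]
[ 536.58 -240.09  148.      2.  ] 114.37543829402402 12.77914419407762
[[-0.42  1.4 ]
 [ 0.25  0.9 ]
 [-1.01  0.58]
 [ 1.38  1.51]
 [-1.7  -1.24]
 [ 1.26 -1.67]
 [ 2.04 -0.63]
 [-1.8  -0.61]]
tcp in throat [ 41.04  -3.06 160.99] foot [ 40.98  -3.28 108.99]
```

Call:
{"name": "jog_arm", "arguments": {
  "increments": [
    [1.5, 0.1, 0, 0, 0, 0, 3],
    [1.5, 0.1, 0, 0, 0, 0, 3],
    [1.4, 0.1, 0, 0, 0, 0, 3],
    [0, 0, 2.5, 0, 0, 0, 3],
    [0, 0, 2.5, 0, 0, 0, 3],
    [0, 0, 2.5, 0, 0, 0, 3],
    [0, 0, 1.5, 0, 0, 0, 3],
    [0, 0, 0, 0, 0, 0, 3],
    [0, 0, 0, 0, 0, 0, 3]
  ]
}}

```text
clock: 10.18
eef_pos: [518.8, -200.0, 205.2]
eef_rot: [3.141, 0.611, 1.99]
wrist_force: [0.1, 0.1, -1.9]
finger_gap: 35.5
```

```bash
python3 st.py 4 wrist scene top; python3 - <<'E'
from h import *
from scipy.spatial.transform import Rotation as Ro
np.set_printoptions(precision=2,suppress=True)
for p in["wrist","scene","top"]:
    im=cv2.imread(f"pics/{p}4.png")
    if p=="scene":im=im[150:330,140:380]
    if p=="top":im=im[120:300,300:540]
    if p!="wrist":cv2.imwrite(f"pics/{p}4c.png",cv2.resize(im,(800,600),interpolation=cv2.INTER_CUBIC))
T=np.load("thr.npy");s=read_state();R=T[:,:3];o=np.array([537.4,-242,145]);A=Ro.from_euler("xyz",s["eef_rot"]).as_matrix()
print("tcp",R.T@(s["eef_pos"]-o),"foot",R.T@(s["eef_pos"]+52*A[:,2]-o)); print(R.T@A)
E
```

```text
10.175 [-0.229  0.185  1.831 -0.659  0.843 -0.27 ] [ 518.758 -199.97   205.222] [3.141 0.611 1.99 ] 35.46034848003328 [ 0.063  0.09  -1.924]
[[-0.333  0.913  0.234]
 [ 0.748  0.407 -0.524]
 [-0.574  0.001 -0.819]]
tcp [-3.09  0.34 75.67] foot [-3.05  0.21 23.67]
[[-1.    0.01  0.  ]
 [ 0.01  1.   -0.  ]
 [-0.   -0.   -1.  ]]
```

View pics/wrist4.png

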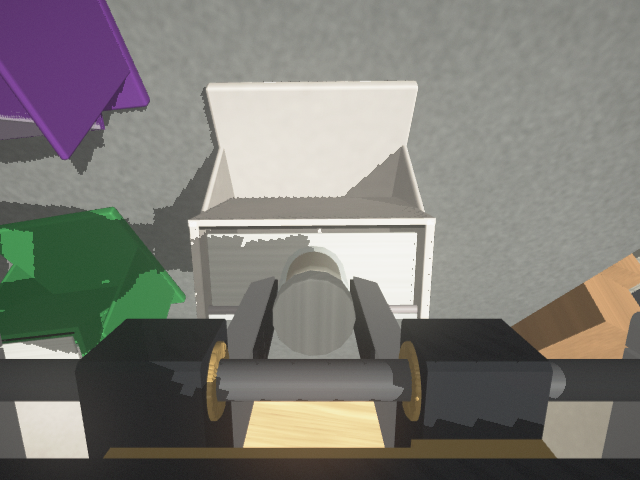

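View pics/scene4c.png

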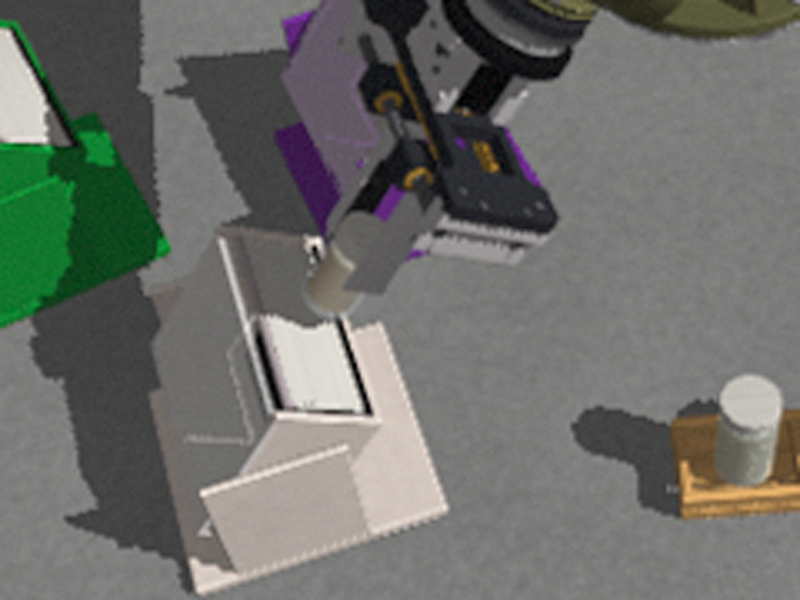

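View pics/top4c.png

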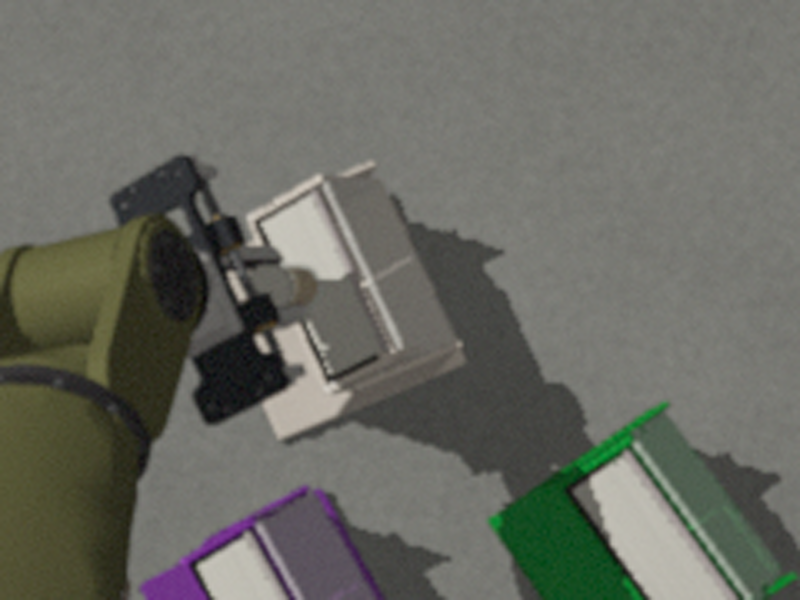

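```bash
python3 - <<'E'
from h import *
np.set_printoptions(precision=1,suppress=True)
T=np.load("thr.npy");R=T[:,:3];o=np.array([537.4,-242,145.])
for n in["wrist","scene","top"]:
    c=camera(n);im=c["image"][:,:,::-1].copy()
    for P,col in [([(-27,-70,0),(-27,70,0),(33,70,0),(33,-70,0)],(0,0,255)),([(-3+18*np.cos(a),18*np.sin(a),23.7) for a in np.arange(0,6.3,.2)],(255,0,0)),([(-24,-66,-2),(-24,66,-2),(27,66,-2),(27,-66,-2)],(0,255,0))]:
        q=w2p(c,o+np.array(P,float)@R.T)
        cv2.polylines(im,[np.round(q*16).astype(np.int32)],True,col,1,cv2.LINE_AA,4)
    im={"wrist":im[200:360,180:445],"scene":im[205:330,190:290],"top":im[160:260,350:450]}[n]
    f=min(800/im.shape[1],600/im.shape[0]);cv2.imwrite(f"pics/ov_{n}.png",cv2.resize(im,None,fx=f,fy=f))
E
```

View pics/ov_wrist.png

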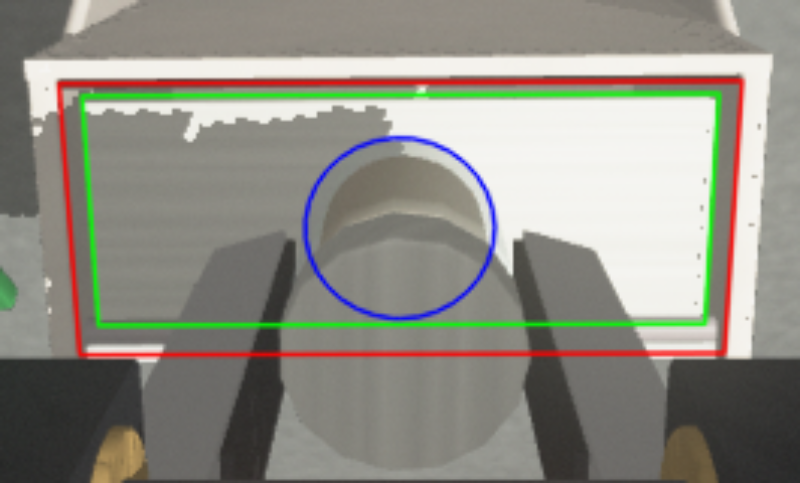

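View pics/ov_scene.png

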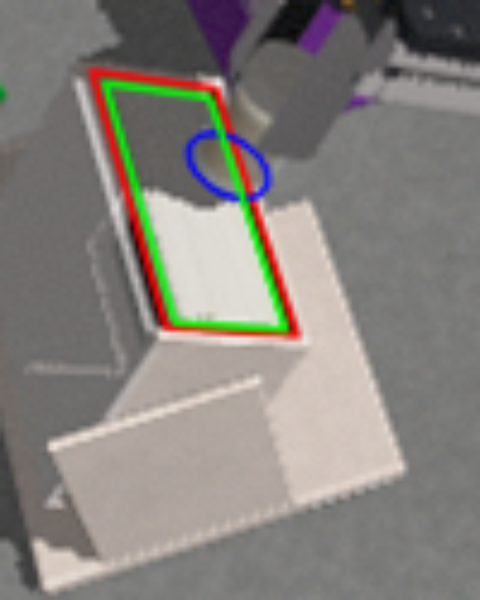

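View pics/ov_top.png

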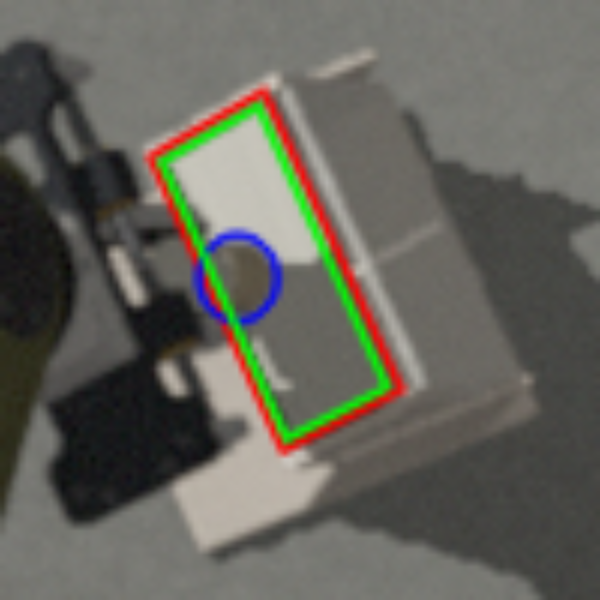

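Call:
{"name": "jog_arm", "arguments": {
  "increments": [
    [0.2, 0, 1, 0, 0, 0, 3],
    [0, 0, 1, 0, 0, 0, 3],
    [0, 0, 1, 0, 0, 0, 3],
    [0, 0, 1, 0, 0, 0, 3],
    [0, 0, 1, 0, 0, 0, 3],
    [0, 0, 1, 0, 0, 0, 3],
    [0, 0, 0, 0, 0, 0, 3]
  ]
}}

```text
clock: 11.35
eef_pos: [531.5, -230.5, 153.0]
eef_rot: [-3.14, 0.61, 1.99]
wrist_force: [-0.8, 1.4, -2.2]
finger_gap: 35.6
```

```bash
python3 st.py 5 wrist scene;python3 - <<'E'
import cv2
im=cv2.imread("pics/scene5.png")[150:330,140:380];cv2.imwrite("pics/scene5c.png",cv2.resize(im,(800,600),interpolation=cv2.INTER_CUBIC))
E
```

```text
11.35 [-0.284  0.296  1.828 -0.715  0.73  -0.227] [ 531.511 -230.513  153.01 ] [-3.14  0.61  1.99] 35.585069021299695 [-0.813  1.419 -2.244]
[[-0.334  0.914  0.232]
 [ 0.749  0.406 -0.524]
 [-0.572 -0.001 -0.82 ]]
```

View pics/wrist5.png

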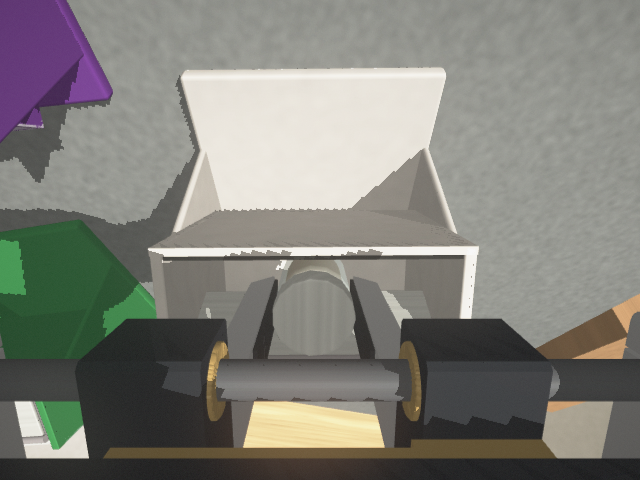

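View pics/scene5c.png

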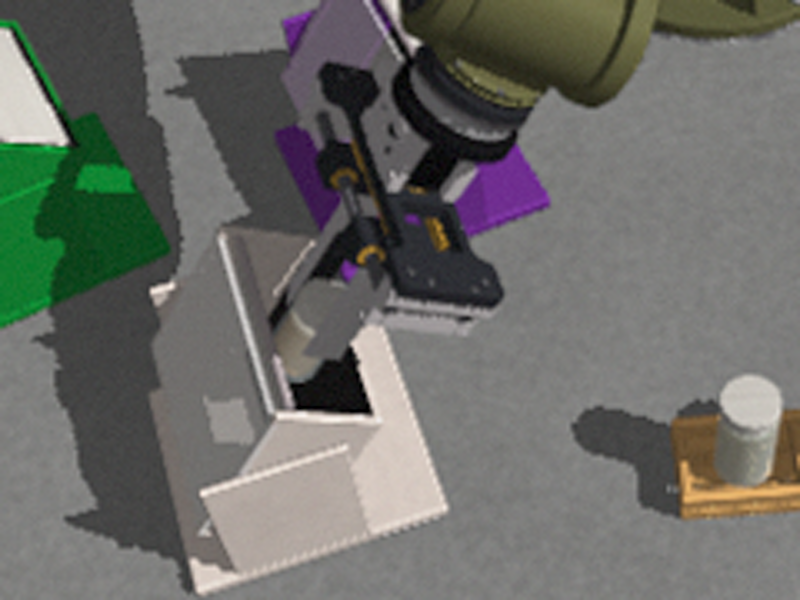

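The jar is in the mouth at wrist (314,300), and the flap is swung in behind its upper side. Forces are about 2 N, so I'll carry on.

Call:
{"name": "jog_arm", "arguments": {
  "increments": [
    [0, 0, 1, 0, 0, 0, 3],
    [0, 0, 1, 0, 0, 0, 3],
    [0, 0, 0, 0, 0, 0, 3],
    [0, 0, 0, 0, 0, 0, 3],
    [0, 0, 1, 0, 0, 0, 3],
    [0, 0, 1, 0, 0, 0, 3],
    [0, 0, 1, 0, 0, 0, 3],
    [0, 0, 1, 0, 0, 0, 3],
    [0, 0, 0.5, 0, 0, 0, 3],
    [0, 0, 0, 0, 0, 0, 3]
  ]
}}

```text
clock: 12.7
eef_pos: [546.9, -264.4, 100.4]
eef_rot: [-3.141, 0.61, 1.99]
wrist_force: [-1.0, -0.0, -2.8]
finger_gap: 35.7
```

```bash
cat > d.py <<'E'
from h import *
from scipy.spatial.transform import Rotation as Ro
np.set_printoptions(precision=2,suppress=True)
T=np.load("thr.npy");R=T[:,:3];o=np.array([537.4,-242,145.]);s=read_state();A=Ro.from_euler("xyz",s["eef_rot"]).as_matrix()
print("t",s["clock"],"tcp",R.T@(s["eef_pos"]-o),"foot",R.T@(s["eef_pos"]+52*A[:,2]-o),"F throat",R.T@s["wrist_force"],s["finger_gap"],s["joints"])
E
python3 d.py;python3 st.py 6 scene wrist;python3 - <<'E'
import cv2
im=cv2.imread("pics/scene6.png")[150:330,140:380];cv2.imwrite("pics/scene6c.png",cv2.resize(im,(800,600),interpolation=cv2.INTER_CUBIC))
E
```

```text
t 12.7 tcp [ -5.65  -0.61 -50.52] foot [  -5.69   -0.84 -102.52] F throat [-1.92 -0.9  -2.06] 35.66562616346842 [-0.34  0.42  1.8  -0.79  0.63 -0.17]
12.7 [-0.34   0.424  1.797 -0.789  0.627 -0.174] [ 546.893 -264.431  100.374] [-3.141  0.61   1.99 ] 35.66562616346842 [-0.987 -0.013 -2.787]
[[-0.334  0.914  0.233]
 [ 0.749  0.407 -0.524]
 [-0.573 -0.001 -0.82 ]]
```

View pics/scene6c.png

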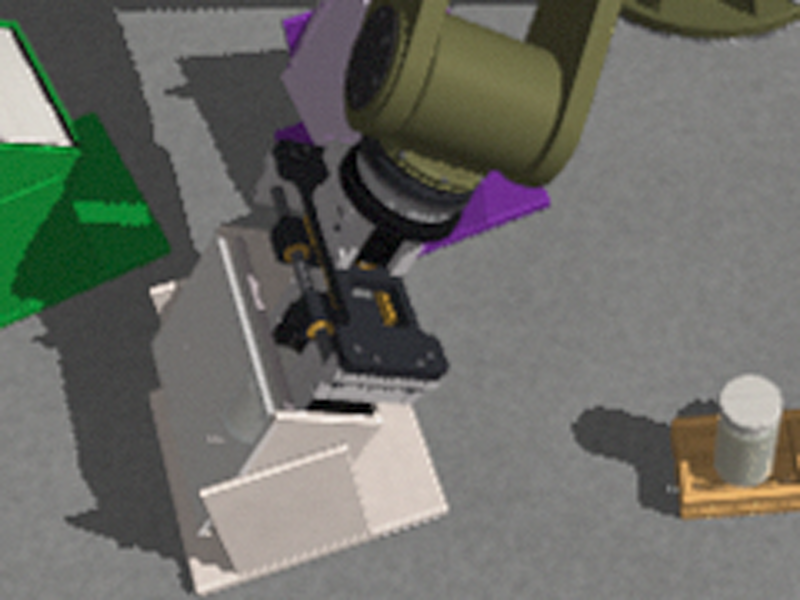

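Call:
{"name": "jog_arm", "arguments": {
  "increments": [
    [0, 0, 0.4, 0, 0, 0, 3],
    [0, 0, 0.3, 0, 0, 0, 3],
    [0, 0, 0, 0, 0, 0, 3]
  ]
}}

```text
clock: 13.18
eef_pos: [548.7, -268.0, 95.0]
eef_rot: [-3.141, 0.611, 1.99]
wrist_force: [0.4, 0.7, -2.1]
finger_gap: 35.4
```

```bash
python3 d.py
```

```text
t 13.175 tcp [ -5.44  -0.44 -57.25] foot [  -5.45   -0.63 -109.25] F throat [-1.58  0.7  -1.42] 35.375685473894634 [-0.35  0.44  1.79 -0.8   0.62 -0.17]
```

Call:
{"name": "jog_arm", "arguments": {
  "increments": [
    [0, 0, 0.2, 0, 0, 0, 3],
    [0, 0, 0.1, 0, 0, 0, 3],
    [0, 0, 0, 0, 0, 0, 3]
  ]
}}

```text
clock: 13.55
eef_pos: [549.4, -269.6, 92.7]
eef_rot: [-3.142, 0.611, 1.99]
wrist_force: [0.5, 1.3, -1.6]
finger_gap: 35.5
```

```bash
python3 d.py
```

```text
t 13.55 tcp [ -5.33  -0.44 -60.11] foot [  -5.33   -0.63 -112.1 ] F throat [-1.69  0.99 -0.77] 35.47494450810715 [-0.35  0.44  1.79 -0.8   0.61 -0.17]
```

Call:
{"name": "jog_arm", "arguments": {
  "increments": [
    [0, 0, 0.1, 0, 0, 0, 3],
    [0, 0, 0.1, 0, 0, 0, 3],
    [0, 0, 0, 0, 0, 0, 3]
  ]
}}

```text
clock: 13.92
eef_pos: [549.9, -270.6, 91.3]
eef_rot: [3.141, 0.611, 1.99]
wrist_force: [-2.1, 3.5, 1.6]
finger_gap: 35.7
```

```bash
python3 d.py
```

```text
t 13.925 tcp [ -5.25  -0.41 -61.94] foot [  -5.25   -0.6  -113.94] F throat [-2.46 -0.46  3.62] 35.680234998830805 [-0.35  0.45  1.79 -0.8   0.61 -0.16]
```

Call:
{"name": "jog_arm", "arguments": {
  "increments": [
    [0, 0, 0.1, 0, 0, 0, 3],
    [0, 0, 0.1, 0, 0, 0, 3],
    [0, 0, 0, 0, 0, 0, 3]
  ]
}}

```text
clock: 14.3
eef_pos: [550.2, -271.3, 90.9]
eef_rot: [-3.141, 0.612, 1.989]
wrist_force: [-16.9, 17.0, 22.1]
finger_gap: 35.8
```

```bash
python3 d.py
```

```text
t 14.3 tcp [ -4.83  -0.46 -62.63] foot [  -4.77   -0.67 -114.63] F throat [-5.71 -8.4  31.02] 35.79667744681689 [-0.35  0.45  1.79 -0.81  0.61 -0.16]
```

Call:
{"name": "jog_arm", "arguments": {
  "increments": [
    [0.1, 0, 0, 0, 0, 0, 3],
    [0.1, 0, 0, 0, 0, 0, 3],
    [0, 0, 0, 0, 0, 0, 5.2],
    [0, 0, 0, 0, 0, 0, 5.2],
    [0, 0, 0, 0, 0, 0, 5.2],
    [0, 0, 0, 0, 0, 0, 5.2]
  ]
}}

```text
clock: 15.05
eef_pos: [549.6, -270.1, 88.0]
eef_rot: [-3.141, 0.61, 1.99]
wrist_force: [-1.5, 0.4, -0.3]
finger_gap: 52.1
```

```bash
python3 d.py; python3 st.py 7 wrist scene;python3 - <<'E'
import cv2
im=cv2.imread("pics/scene7.png")[195:315,150:310];cv2.imwrite("pics/scene7c.png",cv2.resize(im,(800,600),interpolation=cv2.INTER_CUBIC))
E
```

```text
t 15.05 tcp [ -7.55  -0.52 -64.24] foot [  -7.57   -0.72 -116.24] F throat [-1.01 -1.22  0.36] 52.06859976601577 [-0.35  0.45  1.79 -0.81  0.61 -0.15]
15.05 [-0.349  0.452  1.791 -0.81   0.606 -0.155] [ 549.585 -270.141   88.042] [-3.141  0.61   1.99 ] 52.06859976601577 [-1.537  0.436 -0.288]
[[-0.334  0.913  0.233]
 [ 0.748  0.407 -0.524]
 [-0.573 -0.    -0.819]]
```

View pics/wrist7.png

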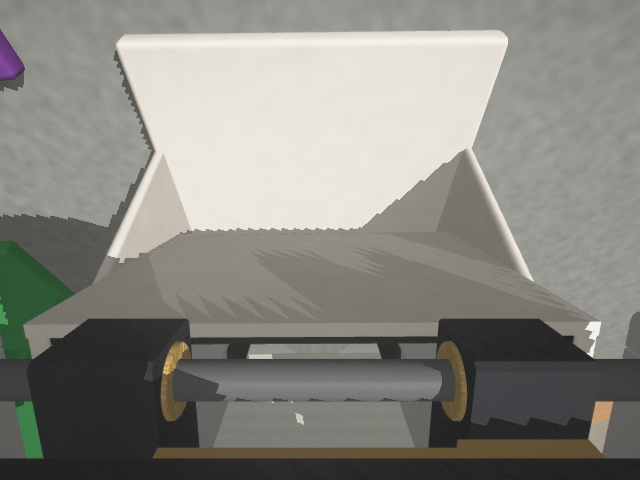

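View pics/scene7c.png

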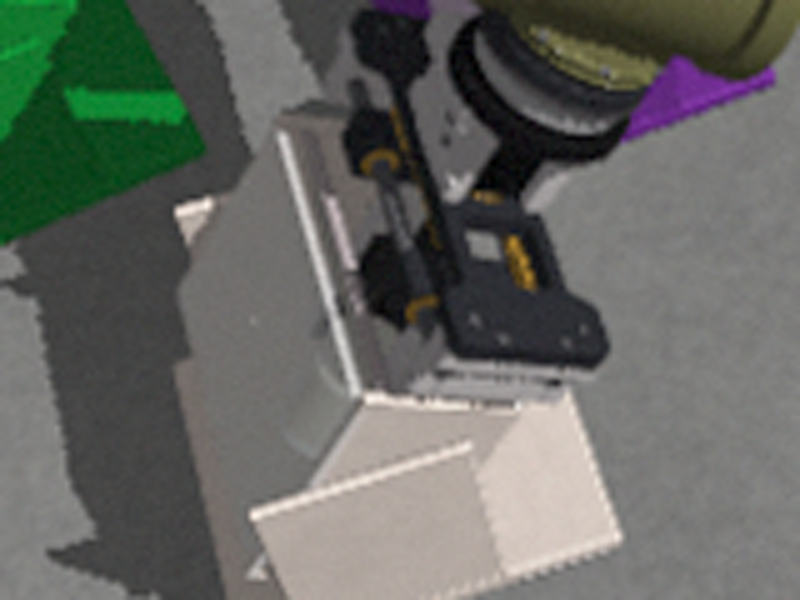

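Call:
{"name": "jog_arm", "arguments": {
  "increments": [
    [0, 0, -0.5, 0, 0, 0, 5.2],
    [0, 0, -1, 0, 0, 0, 5.2],
    [0, 0, -1, 0, 0, 0, 5.2],
    [0, 0, -1, 0, 0, 0, 5.2],
    [0, 0, -1.5, 0, 0, 0, 5.2],
    [0, 0, -1.5, 0, 0, 0, 5.2],
    [0, 0, -1.5, 0, 0, 0, 5.2],
    [0, 0, -2, 0, 0, 0, 5.2],
    [0, 0, -3, 0, 0, 0, 5.2],
    [0, 0, -4, 0, 0, 0, 5.2],
    [-2, 0, -4, 0, 0, 0, 5.2],
    [-2, 0, -2, 0, 0, 0, 5.2],
    [0, 0, 0, 0, 0, 0, 5.2]
  ]
}}

```text
clock: 16.77
eef_pos: [509.7, -179.5, 302.4]
eef_rot: [3.137, 0.613, 1.988]
wrist_force: [0.0, -0.6, -0.0]
finger_gap: 52.1
```

```bash
python3 d.py; python3 st.py 8 wrist scene top;python3 - <<'E'
import cv2
im=cv2.imread("pics/scene8.png")[195:315,150:310];cv2.imwrite("pics/scene8c.png",cv2.resize(im,(800,600),interpolation=cv2.INTER_CUBIC))
E
```

```text
t 16.775 tcp [ 34.31   0.57 168.16] foot [ 34.45   0.55 116.16] F throat [ 0.45 -0.22 -0.32] 52.06345088538796 [-0.19  0.06  1.74 -0.58  1.04 -0.39]
16.775 [-0.189  0.058  1.736 -0.576  1.042 -0.388] [ 509.712 -179.513  302.429] [3.137 0.613 1.988] 52.06345088538796 [ 0.028 -0.598 -0.006]
[[-0.331  0.913  0.237]
 [ 0.748  0.407 -0.525]
 [-0.576  0.004 -0.818]]
```

View pics/wrist8.png

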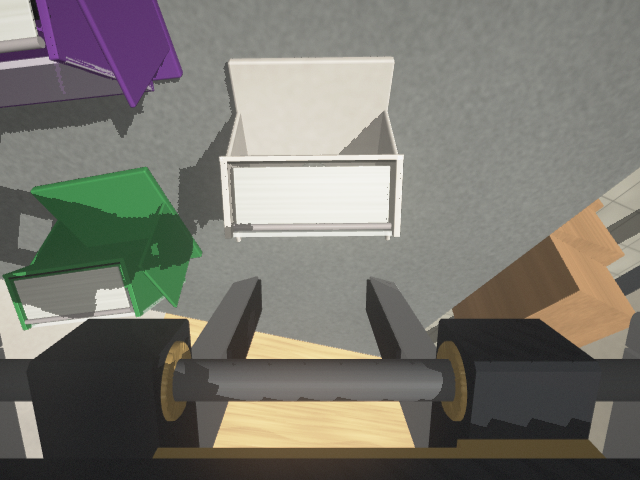

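View pics/scene8.png

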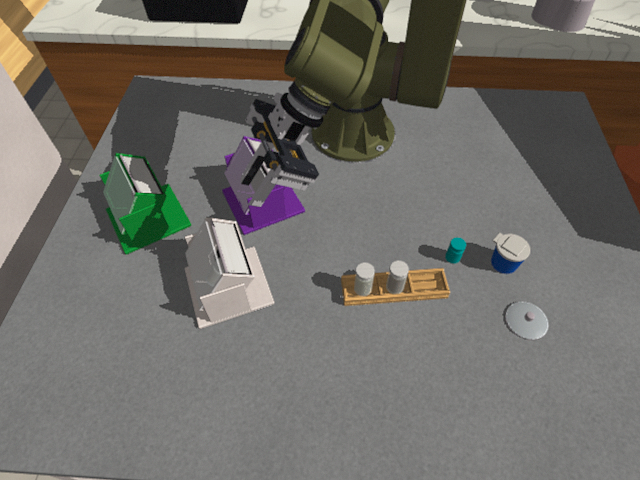

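View pics/scene8c.png

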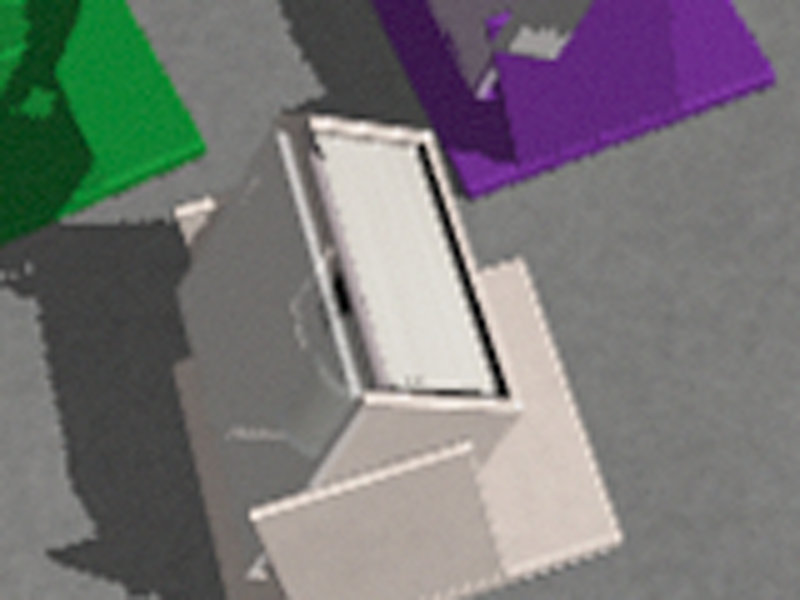

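```bash
python3 - <<'E'
from h import *
T=np.load("thr.npy");R=T[:,:3];o=np.array([537.4,-242,145.])
c=camera("scene")
a=cv2.imread("pics/scene0.png")[215:320,180:270].astype(float);im=c["image"][:,:,::-1].copy()
b=im[215:320,180:270].astype(float)
ov=im.copy()
for z,col in((-54,(0,0,255)),(-114,(255,0,0))):
    q=w2p(c,o+np.array([(-9+18*np.cos(t),18*np.sin(t),z) for t in np.arange(0,6.3,.2)])@R.T)
    cv2.polylines(ov,[np.round(q*16).astype(np.int32)],True,col,1,cv2.LINE_AA,4)
en=lambda x:np.clip((x-70)*2.2,0,255)
out=np.hstack([en(b),en(ov[215:320,180:270].astype(float)),np.clip(np.abs(b-a)*6,0,255)])
cv2.imwrite("pics/cmp.png",cv2.resize(out,None,fx=2.96,fy=4,interpolation=cv2.INTER_CUBIC))
E
```

```text
[ WARN:0@1.297] global loadsave.cpp:1063 imwrite_ Unsupported depth image for selected encoder is fallbacked to CV_8U.
```

View pics/cmp.png

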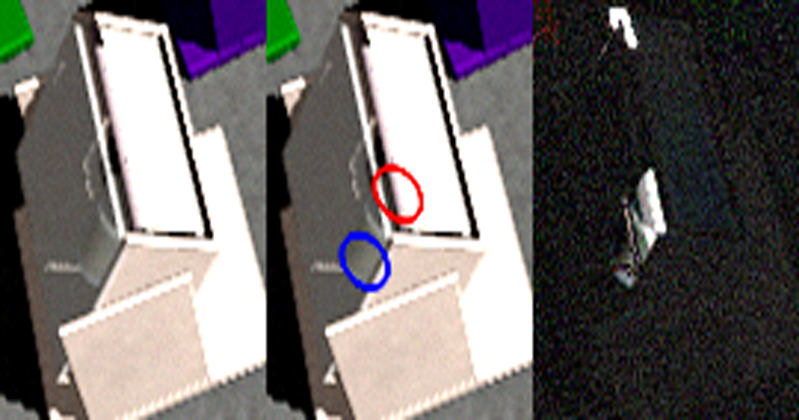

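View pics/top8.png

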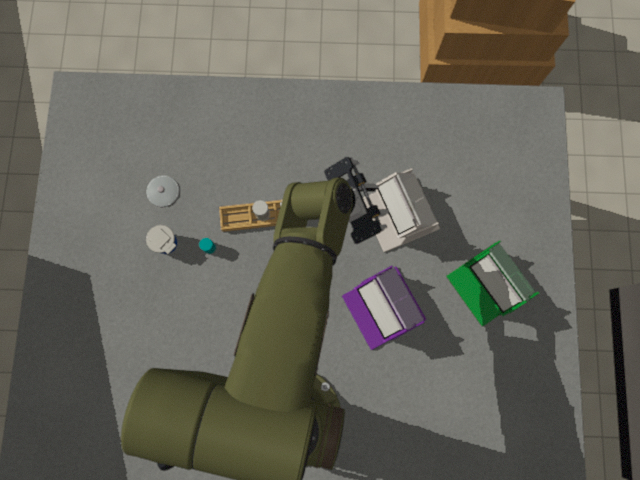

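```bash
python3 - <<'E'
import cv2,numpy as np
from h import *
f=lambda p:cv2.imread(p)[240:300,185:225].astype(float)
c=camera("scene");n=c["image"][240:300,185:225,::-1].astype(float)
en=lambda x:np.clip((x-60)*2.5,0,255)
out=np.hstack([en(f("pics/scene0.png")),en(f("pics/scene7.png")),en(f("pics/scene8.png")),np.clip(np.abs(f("pics/scene7.png")-f("pics/scene8.png"))*6,0,255)]).astype(np.uint8)
cv2.imwrite("pics/cmp2.png",cv2.resize(out,(800,300),interpolation=cv2.INTER_CUBIC))
w=cv2.imread("pics/wrist8.png")[145:250,210:415];cv2.imwrite("pics/w8c.png",cv2.resize(w,(800,410),interpolation=cv2.INTER_CUBIC))
E
```

```text
(no output)
```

View pics/cmp2.png

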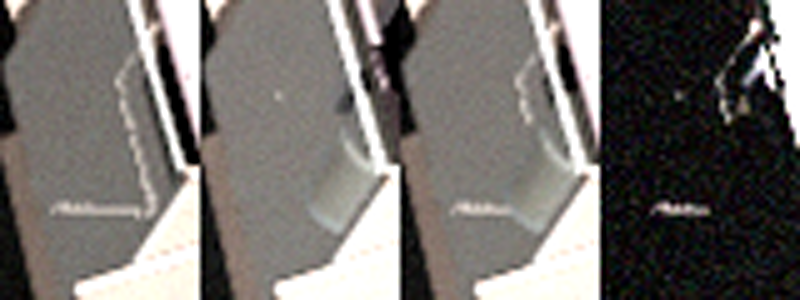

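View pics/w8c.png

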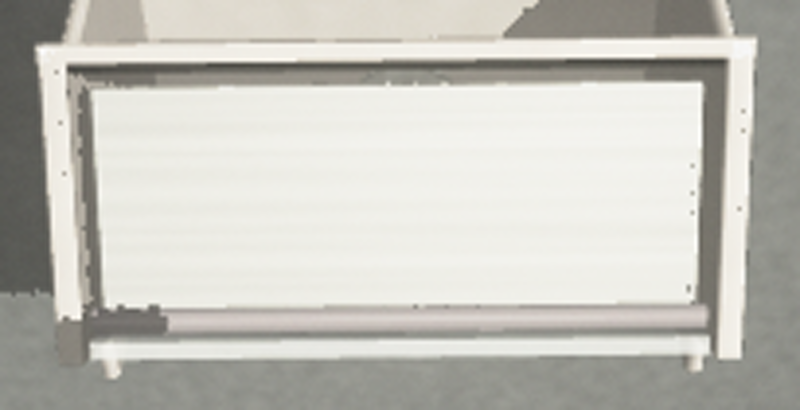

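The jar has the same position through the cover before and after the fingers withdrew. The flap looks as shut as it did at the start, and the arm is clear.

```bash
python3 -c "
from cell import *
s=read_state();print(s['clock'],s['qd'],s['wrist_force']);print(sign_off())"
```

```text
17.025 [-0.000943    0.00357493 -0.00494529  0.00119098  0.00264642 -0.00259736] [0.57248698 0.37993769 0.07103805]
the job is handed in; nothing more can be done
None
```

The short jar is in the white keeper bin with its foot against the end wall, and I handed the job in at 17.0 s. I gripped it below its lid, pushed in the flap and slid it down foot first. It met the end wall with a peak force of about 31 N along the bin, at a measured depth of −114 mm. Then I released it and withdrew.

**Last checks:**
- **Jar:** scene pictures through the clear cover show it in the same place before and after the fingers withdrew. Its glass ends where the foot should be.
- **Flap:** in the wrist picture it looks as shut as it did at the start. I judged this by eye and did not measure the angle.
- **Other things:** in the scene picture both tall jars, the cup and the glass lid stand as at the start. In the last top picture the arm hid one tall jar.
- **Robot:** the arm is well clear of everything, at rest, with about 0.7 N on the wrist.

**Disagreement:** the scene and top cameras disagreed by about 6 mm in y. I took the bin's position from the wrist camera, and contact with the end wall at the expected depth agreed with it.

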